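# Move the hand stamps to the new rack in reverse order

### The job

The stamps are going to the colleague who sits opposite: move all four hand stamps from the old wooden rack into the empty aluminium rack, one in each stall, in reverse order, so that the stamp at the left end of the old row stands at the right end of the new row, and so on. Stand each one upright on the stall floor, about the middle of its stall, and let go of it; do not knock any stamp over.

Things in the scene. Friction and masses are not known exactly. Their poses are not given: they have to be found in the camera images.
- old_rack: old rack, pale wood, fixed; same shape, size, stalls, origin and axes as the new rack. At the start its four stalls hold the four stamps in random order, each on an inlay, so that a stamp here stands 14 mm above the desk. Turned up to 0.25 rad; left or right of the new rack.
- new_rack: new rack, aluminium, fixed, empty; 80 x 256 mm, four open stalls 64 mm (x) by 54 mm (y), floors 10 mm and rims and dividers 20 mm above the desk. Origin: centre of its underside, on the desk; y along the row (to the robot's left at yaw 0), x across it, away from the robot. Stall centres: x 0, y +93, +31, -31, -93 mm. Turned up to 0.25 rad.
- round_stamp (a point): stamp with a round foot, 36 mm across; 66 mm tall. Point: its centre, on the handle axis half-way up; z up. 100 g. Black foot 16 mm high, brown wooden handle. Handle a plain cylinder 24 mm thick from 28 to 60 mm above the stamp's underside, slightly domed above, thin neck below.
- square_stamp (a point): stamp with a square foot, 34 by 34 mm; the tallest, 76 mm. Point: its centre, on the handle axis half-way up; z up. 100 g. Black foot 16 mm high, brown wooden handle. Handle a plain cylinder 22 mm thick from 30 to 70 mm above the stamp's underside, thin neck below.
- oblong_stamp (a point): stamp with an oblong foot, 50 mm (its x) by 24 mm (its y), the long side across the row at the start; 60 mm tall. Point: its centre, on the handle axis half-way up; z up. 100 g. Black foot 16 mm high, brown wooden handle. Handle a plain cylinder 26 mm thick from 25 to 55 mm above the stamp's underside, thin neck below.
- hex_stamp (a point): stamp with a six-sided foot, 32 mm across flats, and a wide mushroom knob; 58 mm tall. Point: its centre, on the handle axis half-way up; z up. 100 g. Black foot 16 mm high, brown wooden handle. Knob 38 mm across with an upright edge from 39 to 54 mm above the stamp's underside, neck 14 mm thick below it.
- seat_round: round (46 mm) inlay in one stall of the old rack, under the round stamp at the start; white plastic 4 mm thick, shaped like that stamp's foot but 5 mm wider all round. Fixed: it stays and marks the stall its stamp came from. Origin: centre of its underside, 10 mm above the desk; axes as the old rack's.
- seat_square: square (44 mm) inlay in one stall of the old rack, under the square stamp at the start; white plastic 4 mm thick, shaped like that stamp's foot but 5 mm wider all round. Fixed: it stays and marks the stall its stamp came from. Origin: centre of its underside, 10 mm above the desk; axes as the old rack's.
- seat_oblong: oblong (60 by 34 mm) inlay in one stall of the old rack, under the oblong stamp at the start; white plastic 4 mm thick, shaped like that stamp's foot but 5 mm wider all round. Fixed: it stays and marks the stall its stamp came from. Origin: centre of its underside, 10 mm above the desk; axes as the old rack's.
- seat_hex: six-sided (42 mm across flats) inlay in one stall of the old rack, under the six-sided mushroom-knob stamp at the start; white plastic 4 mm thick, shaped like that stamp's foot but 5 mm wider all round. Fixed: it stays and marks the stall its stamp came from. Origin: centre of its underside, 10 mm above the desk; axes as the old rack's.
Mind the look-alikes: they are no part of the job. What is shaped like the part that bears hex_stamp but orange is not meant. What is shaped like the part that bears square_stamp but purple is not meant.

How it is judged:
By the outcome, as a careful person would: the job done as asked, in the order asked, and still so for the second after the job is handed in, with the robot touching nothing.
It also fails if it takes over 112 s, if anything falls off the work surface, if the arm or the gripper's body presses on something with over 40 N, if the wrist force passes 120 N, or if a joint passes its speed limit or range.

### The arm

A 7-joint arm with a two-finger parallel gripper is mounted at the origin on the work surface. World frame = base frame: x ahead of the robot, y to its left, z up, the work surface at z = 0. Lengths are in m, angles in rad, forces in N, time in s.
With the tool pointing down it reaches from about 0.425 to 0.925 m from the base axis. Payload 6.8 kg.
Tool frame: the origin (TCP) lies on the mounting face of the last link; the fingertips stand 173 mm ahead of it and the grasp point (between the pads) lies 155 mm ahead of it; y points along the fingers, x is the direction in which the jaws open and shut, and the axes are right-handed (so a half turn about y gives the same grasp; the last joint's range is limited). The gripper opens to 85 mm and grips with 20 to 120 N. Pads are 22 mm wide; open, the fingers measure 114 mm over their backs; the gripper's body (76 mm by 85 mm) begins 54 mm behind the grasp point. The pads swing forward as they close: fully open they stand 13 mm farther back than shut.
Start: joints at [-1.344, 0.477, 0.022, 1.555, -0.011, 1.109, -0.083], TCP at [0.222, 0.638, 0.405] pointing down, gripper open.
Joint ranges: [-2.96, 2.96], [-0.34, 2.1], [-1.41, 1.46], [0.24, 2.44], [-1.37, 4.51], [0.17, 1.92], [-2.96, 2.96]. Speed limits (rad/s): [2.39, 2.39, 3.14, 3.14, 3.14, 3.14, 3.14].

### API

Orientations are given as a rotation vector (axis times angle).
In Python, from bench import r gives the robot as it stands.
- The arm moves only by the tool step_arm, never from a script. Its arguments are lists of equal length, an entry for each row: "xyz": the shift along the tool's x, y, z scaled (see below), a list of three; "rotation": the turn, a rotation vector about the tool's x, y, z scaled (see below), a list of three. A call has 1 to 20 rows; each row is the pose to reach, as a shift and turn from the pose measured when the call began, along the tool's axes at that moment; what a row does not reach only later rows make up. The controller multiplies each number of a shift by 30 cm and each number of a turn by 90 degrees. A row lasts 1/8 s, in which the tool goes at most 62.5 mm and 10.7 degrees, less where a joint would pass 70% of its speed; a pose out of reach is approached as far as the arm can. A call with a number of a shift or a turn outside -1 to 1 is refused whole. A call with a gripper value outside its range is refused whole. "grip" is the closure, from 0 (fully open) to 1 (shut), set as the call begins (left out, the last holds). The fingers move at their own pace and stop on an object; "force" is the grip in N (left out, the last holds). Time passes only in rows, so rows that repeat a pose let the fingers close. It gives the time, the measured TCP pose, the force and the opening at its end, in the units of the state.
- r.get_obs(): the state, without advancing time (a new reading comes with each control period).
- r.grab_frame(name): name is "side" or "top"; returns a dict with "pixels" (384x512x3 uint8, red, green, blue), "fx", "fy", "cx", "cy" (pixels), "position" and "attitude" of the camera in the world. Camera axes: x right, y down, z forward; pixel columns grow to the right and rows downward; lengths in m; the calibration is good to about 2 mm. A picture is of the moment at which its call begins. There is no depth.
- r.hand_in(): hands the job in, once; it reports no verdict.
The state is a dict: "clock": time; "joints": joint angles; "qvel": joint speeds; "tau": joint torques, N m; "tcp_pos": TCP position; "orientation": TCP orientation; "contact_force": force on the tool from outside, world axes, zero at the start; "moment": the same for the moment, N m; "grip_width": finger opening in m.
Only numpy, scipy, OpenCV 4.12 (cv2) and the standard library are available. Lean on these libraries where they do the work, as an engineer would, in place of code of your own. Each camera call takes 0.05 s, during which the arm holds its last target.

## Working session

There is one attempt and no reset: what is moved stays moved. The work goes in short steps, Python scripts to look and compute and a tool call to move; the robot and the scene stay as the last step left them, time stands still between calls to the robot, and variables do not carry over. Pictures are saved under pics/ and viewed, and the job is handed in when it is done.

Besides the shell and the picture viewer there is one more tool, called after "Call:" as name(argument=value, ...), one argument or row to a line, values as JSON. step_arm: Moves the arm, as the interface text tells. Its arguments: {"type":"object","properties":{"xyz":{"type":"array"},"rotation":{"type":"array"},"grip":{"type":"number"},"force":{"type":"number"}},"required":["xyz","rotation"]}

```bash
ls; mkdir -p pics; python3 - <<'E'
from bench import r
import cv2,numpy as np
o=r.get_obs();print({k:np.round(v,4).tolist() for k,v in o.items()})
for n in("top","side"):
    f=r.grab_frame(n);print(n,[f[k] for k in("fx","fy","cx","cy","position","attitude")])
    cv2.imwrite(f"pics/{n}0.png",f["pixels"][:,:,::-1])
E
```

```text
pics
{'clock': 0.0, 'joints': [-1.3441, 0.4778, 0.0223, 1.5565, -0.0115, 1.1093, -0.0831], 'qvel': [-0.0004, 0.0008, 0.001, -0.0015, 0.0009, -0.0001, 0.0004], 'tau': [0.0005, -59.6458, 1.6083, -28.119, 0.0125, 0.0093, -0.0], 'tcp_pos': [0.2217, 0.6373, 0.4037], 'orientation': [-1.3503, -0.9582, 0.9605], 'contact_force': [-0.6851, -0.0846, -0.5697], 'moment': [-0.0519, -0.008, 0.0042], 'grip_width': 0.0855}
top [459.4201897739239, 459.4201897739239, 258.8619614582645, 195.110726245232, array([ 0.31641019, -0.01729835,  1.17670024]), array([-2.11833706,  2.15308422, -0.15746826])]
side [379.0450833286463, 379.0450833286463, 260.40577838357336, 188.30376954175105, array([0.38657313, 0.51335402, 0.67728037]), array([-0.35351279,  2.85516557, -1.08004247])]
```

View pics/top0.png

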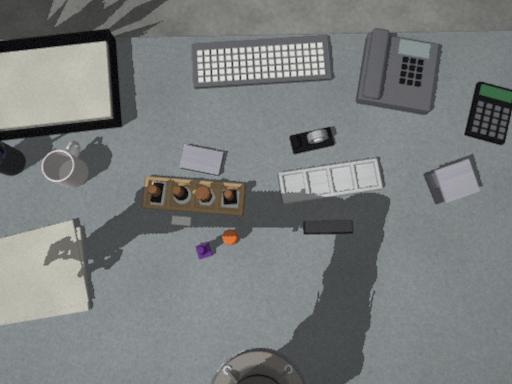

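View pics/side0.png

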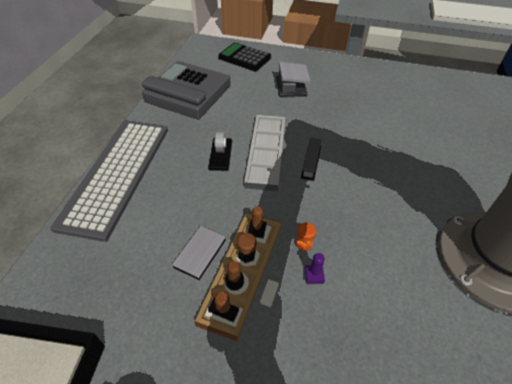

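```bash
python3 - <<'E'
from bench import r
from scipy.spatial.transform import Rotation as R
import numpy as np
o=r.get_obs();print(np.round(R.from_rotvec(o['orientation']).as_matrix(),3))
E
```

```text
[[ 0.329 -0.    -0.944]
 [ 0.944 -0.001  0.329]
 [-0.002 -1.    -0.   ]]
```

```bash
cat > h.py <<'E'
import numpy as np,cv2
from scipy.spatial.transform import Rotation as R
def cam(f):
    return np.array([[f["fx"],0,f["cx"]],[0,f["fy"],f["cy"]],[0,0,1]]),R.from_rotvec(f["attitude"]).as_matrix(),np.array(f["position"])
def proj(f,P):
    K,A,p=cam(f);c=(np.atleast_2d(P)-p)@A; u=c@K.T; return u[:,:2]/u[:,2:]
def ray(f,uv):
    K,A,p=cam(f);d=np.c_[np.atleast_2d(uv),np.ones(len(np.atleast_2d(uv)))]@np.linalg.inv(K).T@A.T
    return p,d
def plane(f,uv,z):
    p,d=ray(f,uv);return p+d*((z-p[2])/d[:,2])[:,None]
def tri(f1,a,f2,b):
    p,d=ray(f1,a);q,e=ray(f2,b);d=d[0]/np.linalg.norm(d[0]);e=e[0]/np.linalg.norm(e[0])
    s=np.linalg.lstsq(np.c_[d,-e],q-p,rcond=None)[0];x=p+d*s[0];y=q+e*s[1];return (x+y)/2,np.linalg.norm(x-y)
E
python3 - <<'E'
from bench import r
from h import *
import pickle
F={n:r.grab_frame(n) for n in("top","side")};pickle.dump(F,open("F0.pkl","wb"))
for n in F: print(proj(F[n],[[0,0,0],[.5,0,0],[.5,.2,0]]).round(0).tolist())
t=F["top"]["pixels"][:,:,::-1]
cv2.imwrite("pics/t1.png",cv2.resize(t[165:265,135:255],None,fx=6,fy=6,interpolation=3))
cv2.imwrite("pics/t2.png",cv2.resize(t[145:215,270:390],None,fx=6,fy=6,interpolation=3))
s=F["side"]["pixels"][:,:,::-1]
cv2.imwrite("pics/s1.png",cv2.resize(s[195:340,185:335],None,fx=4,fy=4,interpolation=3))
E
```

```text
[[259.0, 400.0], [256.0, 196.0], [179.0, 197.0]]
[[495.0, 260.0], [261.0, 212.0], [236.0, 292.0]]
```

View pics/t1.png

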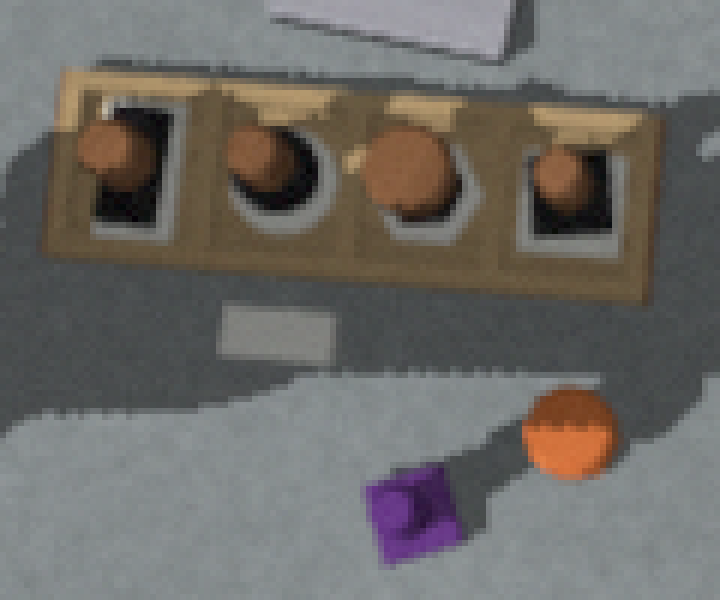

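View pics/s1.png

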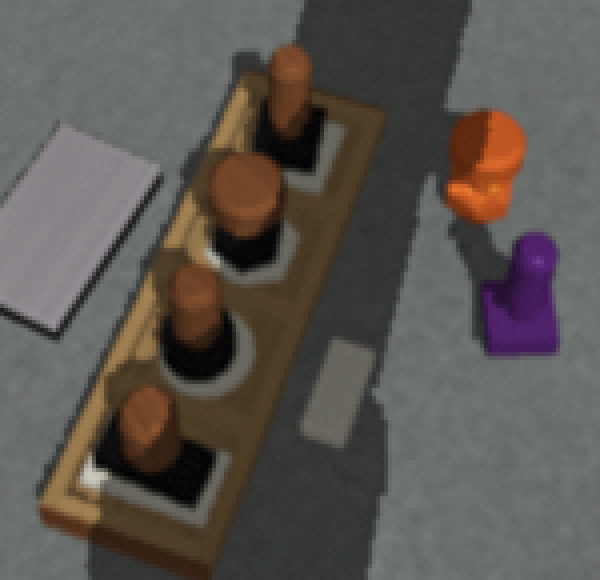

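View pics/t2.png

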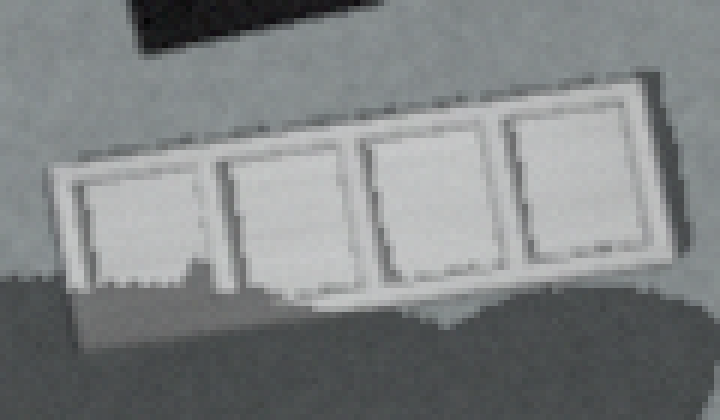

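```bash
python3 - <<'E'
from h import *
import pickle
F=pickle.load(open("F0.pkl","rb"));T=F["top"];S=F["side"]
def rk(name,pts):
    w=plane(T,pts,.02)[:,:2];c=w.mean(0)
    L=[np.linalg.norm(w[i]-w[(i+1)%4])*1000 for i in range(4)]
    yv=(w[0]-w[1])+(w[3]-w[2]);xv=(w[0]-w[3])+(w[1]-w[2])
    print(name,c.round(4),np.round(L,1),"yaw",np.arctan2(-yv[0],yv[1]).round(4),np.arctan2(xv[1],xv[0]).round(4));return c,np.arctan2(-yv[0],yv[1])
# crop px -> px : (c+.5)/6-.5+off
def cp(a,ox,oy,k=6):return (np.array(a,float)+.5)/k-.5+[ox,oy]
# top-rim corners TL,TR,BR,BL by hand
O=rk("old",cp([[64,70],[663,113],[645,292],[43,247]],135,165))
N=rk("new",cp([[50,165],[640,78],[683,258],[78,343]],270,145))
for nm,(c,y) in(("old",O),("new",N)):
    Rm=np.array([[np.cos(y),-np.sin(y)],[np.sin(y),np.cos(y)]])
    for im,k in((T,"top"),(S,"side")):
        img=im["pixels"][:,:,::-1].copy();img=cv2.resize(img,None,fx=4,fy=4,interpolation=3)
        def P(q,z):return (4*(proj(im,np.c_[(np.array(q)@Rm.T+c),np.full(len(q),z)])+.5)-.5)
        cv2.polylines(img,[np.round(P([[.04,.128],[.04,-.128],[-.04,-.128],[-.04,.128]],.02)).astype(int)],True,(0,0,255),1)
        for yy in(.093,.031,-.031,-.093):
            cv2.polylines(img,[np.round(P([[.032,yy+.027],[.032,yy-.027],[-.032,yy-.027],[-.032,yy+.027]],.01)).astype(int)],True,(255,255,0),1)
        m=P([[0,0]],.02)[0].astype(int);cr=img[max(0,m[1]-250):m[1]+250,max(0,m[0]-300):m[0]+300]
        cv2.imwrite(f"pics/ov_{nm}_{k}.png",cr)
E
cd pics; python3 -c "
import cv2,numpy as np
for n in('old','new'):
    a=[cv2.imread(f'ov_{n}_{k}.png') for k in('top','side')]
    a=[cv2.resize(x[:500,:600],(400,333)) if 0 else x[20:480,100:500] for x in a]
    cv2.imwrite(f'ovc_{n}.png',np.hstack(a))
"
```

```text
old [0.5031 0.159 ] [257.7  77.2 256.5  76.8] yaw -0.0909 -0.1015
new [ 0.5358 -0.1909] [256.1  79.9 259.6  77.8] yaw 0.1278 0.1532
```

View pics/ovc_old.png

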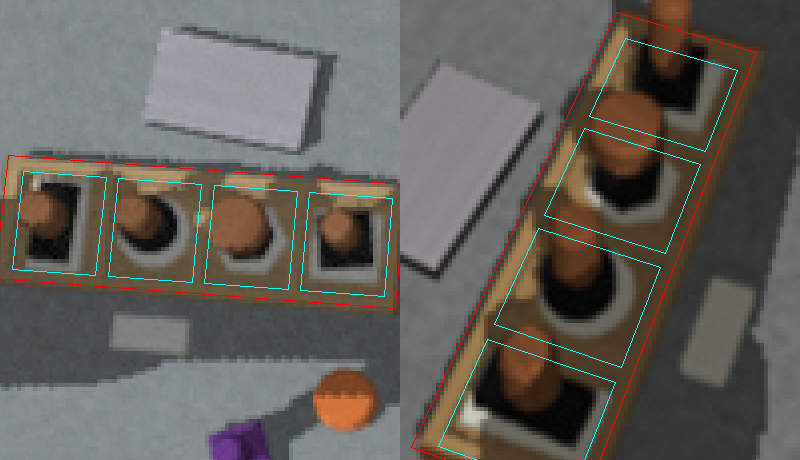

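View pics/ovc_new.png

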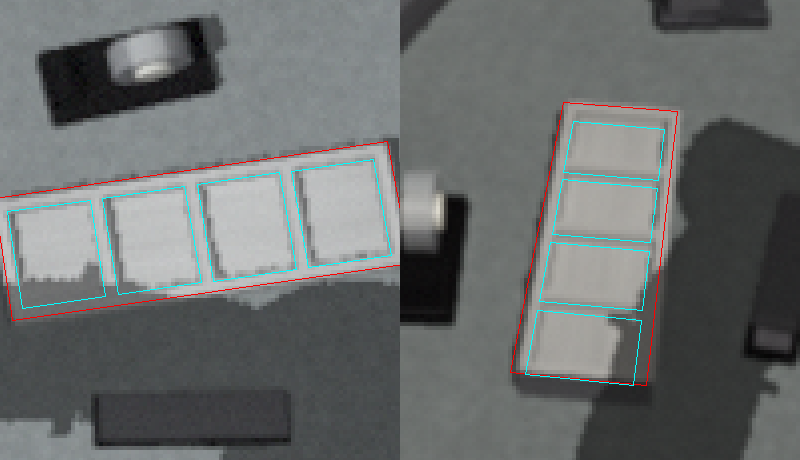

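```bash
cat > st.py <<'E'
from h import *
import pickle
ST={"oblong":(.055,.013,.06),"round":(.060,.012,.066),"hex":(.054,.019,.058),"square":(.070,.011,.076)}
def find(im,guess,name,base,win=13):
    ez,rad,_=ST[name];z=base+ez
    hsv=cv2.cvtColor(im["pixels"],cv2.COLOR_RGB2HSV).astype(int)
    m=((hsv[...,0]<=12)|(hsv[...,0]>172))&(hsv[...,1]>95)&(hsv[...,2]>50)&(hsv[...,2]<200)
    g=proj(im,[[*guess,z]])[0];n0=proj(im,[[*guess,z-.02]])[0]
    mm=np.zeros_like(m);y,x=np.round(g).astype(int)[::-1];mm[y-win:y+win+1,x-win:x+win+1]=1
    n,l,s,c=cv2.connectedComponentsWithStats((m&mm).astype(np.uint8))
    if n<2:return None
    k=1+np.argmax(s[1:,4]);ys,xs=np.nonzero(l==k);p=np.c_[xs,ys].astype(float)
    u=(g-n0)/np.linalg.norm(g-n0);v=np.array([-u[1],u[0]])
    a=p@u;b=p@v
    # vertical direction foreshortening of top disc along u: use projected radius
    d=plane(im,[g+u],z)[0]-plane(im,[g],z)[0];rp=rad/np.linalg.norm(d)
    near=a>a.max()-2*rp
    q=u*(a.max()+.4-rp)+v*((b[near].min()+b[near].max())/2)
    return plane(im,[q],z)[0][:2],s[k,4],q,(np.ptp(b[near])+1),2*rad/np.linalg.norm(plane(im,[g+v],z)[0]-plane(im,[g],z)[0])
E
python3 - <<'E'
from st import *
F=pickle.load(open("F0.pkl","rb"))
c=np.array([.5031,.159]);y=-.095
Rm=np.array([[np.cos(y),-np.sin(y)],[np.sin(y),np.cos(y)]])
for n,yy in zip(("oblong","round","hex","square"),(.093,.031,-.031,-.093)):
    g=c+Rm@[0,yy];print(n,"stall",g.round(4))
    for k in F:
        o=find(F[k],g,n,.014);print("  ",k,None if o is None else (o[0].round(4),o[1],o[2].round(1),o[3].round(1),o[4].round(1)))
E
```

```text
oblong stall [0.5119 0.2516]
   top (array([0.5067, 0.2501]), np.int32(42), array([153.3, 190.6]), np.float64(8.4), np.float64(10.7))
   side (array([0.5086, 0.2504]), np.int32(221), array([221.3, 298.6]), np.float64(14.7), np.float64(15.5))
round stall [0.506  0.1899]
   top (array([0.5063, 0.1902]), np.int32(37), array([177.3, 190. ]), np.float64(9.0), np.float64(9.9))
   side (array([0.5054, 0.1888]), np.int32(198), array([233.3, 266.4]), np.float64(12.6), np.float64(13.4))
hex stall [0.5002 0.1281]
   top (array([0.4993, 0.1295]), np.int32(69), array([202.5, 192.9]), np.float64(14.4), np.float64(15.6))
   side (array([0.4985, 0.1274]), np.int32(308), array([246., 241.]), np.float64(19.2), np.float64(20.0))
square stall [0.4943 0.0664]
   top (array([0.4905, 0.0653]), np.int32(33), array([228.2, 194.9]), np.float64(9.5), np.float64(9.1))
   side (array([0.4936, 0.0615]), np.int32(179), array([257., 210.]), np.float64(11.0), np.float64(11.1))
```

```bash
cat > mv.py <<'E'
import sys
from h import *
from bench import r
def go(x,y,z,yaw):
    o=r.get_obs();A=R.from_rotvec(o["orientation"]).as_matrix()
    B=np.array([[np.cos(yaw),0,-np.sin(yaw)],[np.sin(yaw),0,np.cos(yaw)],[0,-1,0]])
    d=A.T@(np.array([x,y,z+.155])-o["tcp_pos"]);w=R.from_matrix(A.T@B).as_rotvec()
    print("xyz",(d/.3).round(4).tolist(),"rot",(w/(np.pi/2)).round(4).tolist(),"dist",np.linalg.norm(d).round(3),"t",round(o["clock"],2))
def seq(*ts):
    for t in ts: go(*t)
E
python3 -c "
from mv import *
seq((.5085,.2505,.14,-.095),(.5085,.2505,.052,-.095))"
```

```text
xyz [-0.9036, 0.3648, -1.3265] rot [0.0005, 0.8474, -0.0006] dist 0.494 t 0.2
xyz [-0.9033, 0.6581, -1.3265] rot [0.0005, 0.8474, -0.0006] dist 0.52 t 0.2
```

Call:
step_arm(
  xyz=[
    [-0.17,0.07,-0.25],
    [-0.34,0.14,-0.5],
    [-0.51,0.2,-0.75],
    [-0.68,0.27,-0.99],
    [-0.68,0.27,-0.99],
    [-0.68,0.27,-0.99],
    [-0.68,0.27,-0.99],
  ],
  rotation=[
    [0,0.12,0],
    [0,0.24,0],
    [0,0.36,0],
    [0,0.48,0],
    [0,0.6,0],
    [0,0.72,0],
    [0,0.84,0],
  ],
  grip=0,
  force=40,
)

```text
clock: 1.08
tcp_pos: [0.438, 0.3417, 0.3227]
orientation: [-1.574, 0.072, -0.072]
contact_force: [-1.1, 0.9, 0.6]
grip_width: 0.085
```

```bash
python3 -c "
from mv import *
seq((.5085,.2505,.14,-.095),(.5085,.2505,.052,-.095))"
```

```text
xyz [0.2619, 0.0935, -0.2809] rot [0.0027, 0.0022, 0.0001] dist 0.119 t 1.07
xyz [0.2618, 0.3868, -0.2797] rot [0.0027, 0.0022, 0.0001] dist 0.163 t 1.07
```

Call:
step_arm(
  xyz=[
    [0.13,0.0,-0.14],
    [0.262,0.093,-0.28],
    [0.262,0.093,-0.28],
    [0.262,0.093,-0.28],
    [0.262,0.093,-0.28],
  ],
  rotation=[
    [0,0,0],
    [0.003,0.002,0],
    [0.003,0.002,0],
    [0.003,0.002,0],
    [0.003,0.002,0],
  ],
)

```text
clock: 1.7
tcp_pos: [0.5079, 0.2524, 0.2954]
orientation: [-1.568, 0.072, -0.073]
contact_force: [-0.3, 0.2, 0.1]
grip_width: 0.0856
```

```bash
python3 -c "
from mv import *
seq((.5085,.2505,.14,-.095),(.5085,.2505,.052,-.095))
for n in('top','side'):
    f=r.grab_frame(n);cv2.imwrite(f'pics/{n}1.png',cv2.resize(f['pixels'][130:384,80:400,::-1] if n=='side' else f['pixels'][120:270,100:300,::-1],None,fx=2.3,fy=2.3))"
```

```text
xyz [0.0025, 0.0015, -0.0062] rot [-0.001, 0.0018, 0.0001] dist 0.002 t 1.7
xyz [0.0025, 0.2948, -0.0066] rot [-0.001, 0.0018, 0.0001] dist 0.088 t 1.7
```

View pics/side1.png

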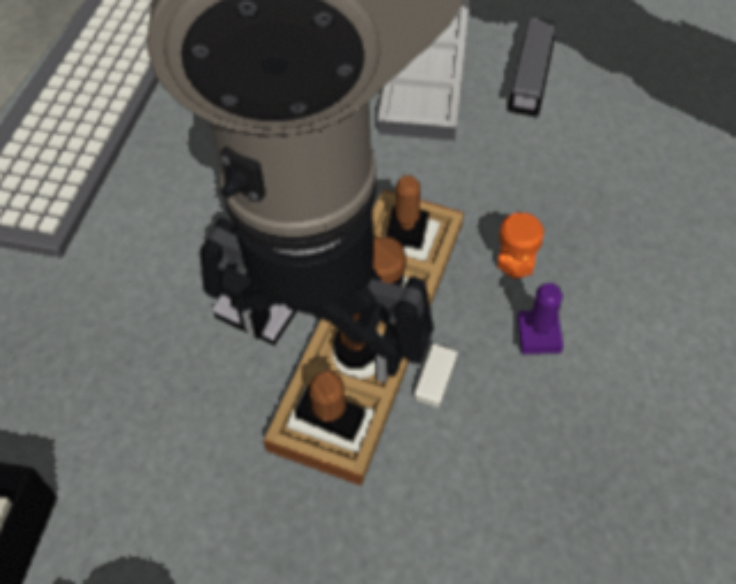

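The picture shows the jaws straddling the row crosswise, with the oblong stamp (crop px 325,400) under the hand's line. The brown-handled stamps sit on white inlays in the wooden rack, while the orange and purple ones stand loose at (520,245) and (543,320). The loose ones are the look-alikes. I'll go down now.

Call:
step_arm(
  xyz=[
    [0.002,0.06,-0.006],
    [0.002,0.12,-0.006],
    [0.002,0.18,-0.006],
    [0.002,0.24,-0.006],
    [0.002,0.27,-0.006],
    [0.002,0.295,-0.006],
    [0.002,0.295,-0.006],
    [0.002,0.295,-0.006],
  ],
  rotation=[
    [0,0.002,0],
    [0,0.002,0],
    [0,0.002,0],
    [0,0.002,0],
    [0,0.002,0],
    [0,0.002,0],
    [0,0.002,0],
    [0,0.002,0],
  ],
)

```text
clock: 2.8
tcp_pos: [0.5087, 0.2506, 0.2075]
orientation: [-1.568, 0.074, -0.076]
contact_force: [0.3, -0.3, 0.6]
grip_width: 0.0854
```

```bash
python3 -c "
from mv import *
seq((.5085,.2505,.052,-.095))
for n in('top','side'):
    f=r.grab_frame(n);cv2.imwrite(f'pics/{n}2.png',cv2.resize(f['pixels'][200:384,150:330,::-1] if n=='side' else f['pixels'][120:270,100:300,::-1],None,fx=3,fy=3))"
```

```text
xyz [-0.0006, 0.0016, -0.0004] rot [-0.0013, -0.0003, 0.0007] dist 0.001 t 2.8
```

View pics/side2.png

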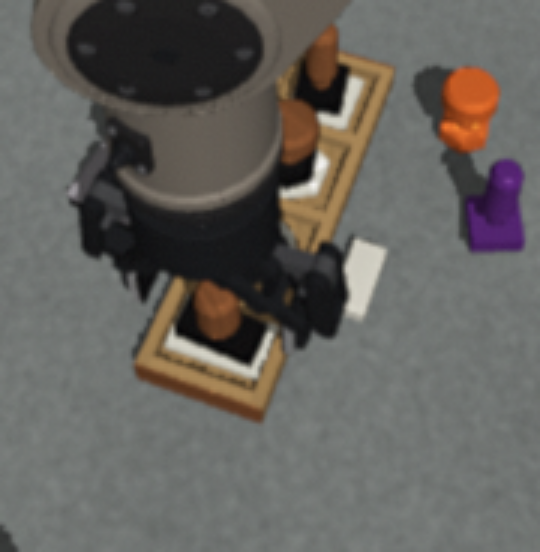

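The oblong handle (crop px 215,310) stands between the fingers and nothing else is touched. Closing.

Call:
step_arm(
  xyz=[
    [0,0,0],
    [0,0,0],
    [0,0,0],
    [0,0,0],
    [0,0,0],
    [0,0,0],
    [0,0,0],
    [0,0,0],
  ],
  rotation=[
    [0,0,0],
    [0,0,0],
    [0,0,0],
    [0,0,0],
    [0,0,0],
    [0,0,0],
    [0,0,0],
    [0,0,0],
  ],
  grip=1,
  force=40,
)

```text
clock: 3.9
tcp_pos: [0.5087, 0.2507, 0.2077]
orientation: [-1.567, 0.074, -0.076]
contact_force: [-1.0, -0.0, 5.4]
grip_width: 0.0247
```

```bash
python3 -c "
from mv import *
print(r.get_obs()['tcp_pos'],r.get_obs()['moment'])
y=.131;c=np.array([.5358,-.1909]);Rm=np.array([[np.cos(y),-np.sin(y)],[np.sin(y),np.cos(y)]])
for s in(.093,.031,-.031,-.093):print(s,c+Rm@[0,s])
seq((.5085,.2505,.162,-.095))
"
```

```text
[0.50865291 0.25069414 0.20768408] [-0.06676176  0.4373077  -0.01287441]
0.093 [ 0.52365182 -0.09869685]
0.031 [ 0.53175061 -0.16016562]
-0.031 [ 0.53984939 -0.22163438]
-0.093 [ 0.54794818 -0.28310315]
xyz [-0.0, -0.3644, 0.0001] rot [-0.0015, -0.0002, 0.0007] dist 0.109 t 3.9
```

Call:
step_arm(
  xyz=[
    [0,-0.02,0],
    [0,-0.06,0],
    [0,-0.12,0],
    [0,-0.18,0],
    [0,-0.24,0],
    [0,-0.3,0],
    [0,-0.364,0],
    [0,-0.364,0],
  ],
  rotation=[
    [0,0,0],
    [0,0,0],
    [0,0,0],
    [0,0,0],
    [0,0,0],
    [0,0,0],
    [0,0,0],
    [0,0,0],
  ],
)

```text
clock: 4.9
tcp_pos: [0.5091, 0.2506, 0.3188]
orientation: [-1.565, 0.072, -0.078]
contact_force: [0.6, 0.5, -0.8]
grip_width: 0.0245
```

```bash
python3 -c "
from mv import *
print(r.get_obs()['contact_force'])
seq((.548,-.283,.162,.131))
for n in('top','side'):
    f=r.grab_frame(n);cv2.imwrite(f'pics/{n}3.png',cv2.resize(f['pixels'][200:384,150:330,::-1] if n=='side' else f['pixels'][120:270,100:300,::-1],None,fx=3,fy=3))"
```

```text
[ 0.60373571  0.4819639  -0.81635131]
xyz [0.2986, -0.001, -1.7584] rot [-0.0027, -0.1441, 0.0027] dist 0.535 t 4.9
```

View pics/side3.png

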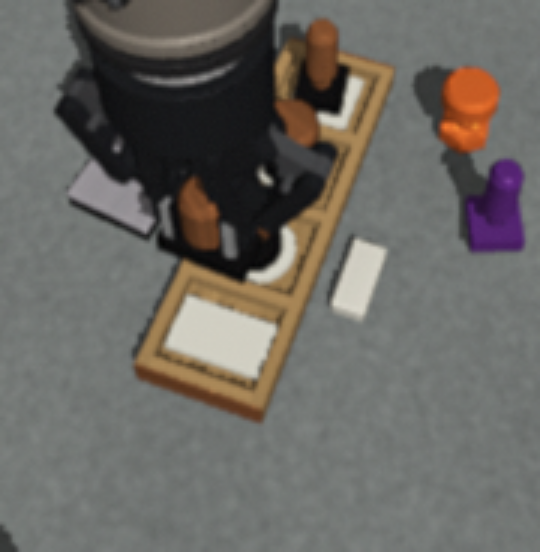

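The oblong stamp is held upright, and its white seat is empty at crop px (220,335). Next I carry it across in two moves.

Call:
step_arm(
  xyz=[
    [0.01,0,-0.05],
    [0.03,0,-0.15],
    [0.05,0,-0.28],
    [0.07,0,-0.42],
    [0.09,0,-0.56],
    [0.12,0,-0.7],
    [0.14,0,-0.84],
    [0.166,0,-0.98],
  ],
  rotation=[
    [0,-0.01,0],
    [0,-0.02,0],
    [0,-0.03,0],
    [0,-0.04,0],
    [0,-0.05,0],
    [0,-0.06,0],
    [0,-0.07,0],
    [0,-0.08,0],
  ],
)

```text
clock: 6.0
tcp_pos: [0.5295, -0.0482, 0.3153]
orientation: [-1.568, -0.024, 0.025]
contact_force: [1.3, 1.0, -1.5]
grip_width: 0.0248
```

```bash
python3 -c "
from mv import *
seq((.548,-.283,.162,.131))"
```

```text
xyz [0.0373, -0.0074, -0.7842] rot [-0.0014, -0.0636, -0.0002] dist 0.236 t 6.0
```

Call:
step_arm(
  xyz=[
    [0.005,-0.005,-0.12],
    [0.01,-0.007,-0.25],
    [0.02,-0.007,-0.4],
    [0.025,-0.007,-0.54],
    [0.03,-0.007,-0.66],
    [0.035,-0.007,-0.74],
    [0.037,-0.007,-0.784],
    [0.037,-0.007,-0.784],
    [0.037,-0.007,-0.784],
  ],
  rotation=[
    [-0.001,-0.01,0],
    [-0.001,-0.02,0],
    [-0.001,-0.03,0],
    [-0.001,-0.04,0],
    [-0.001,-0.05,0],
    [-0.001,-0.06,0],
    [-0.001,-0.064,0],
    [-0.001,-0.064,0],
    [-0.001,-0.064,0],
  ],
)

```text
clock: 7.12
tcp_pos: [0.5481, -0.2816, 0.3165]
orientation: [-1.566, -0.104, 0.105]
contact_force: [0.8, 0.1, -1.6]
grip_width: 0.0252
```

```bash
python3 -c "
from mv import *
seq((.548,-.283,.162,.131),(.548,-.283,.0492,.131))
for n in('top','side'):
    f=r.grab_frame(n);cv2.imwrite(f'pics/{n}4.png',cv2.resize(f['pixels'][60:240,180:360,::-1] if n=='side' else f['pixels'][120:270,250:450,::-1],None,fx=3,fy=3))"
```

```text
xyz [-0.001, -0.0018, -0.0047] rot [-0.0012, 0.0013, -0.0005] dist 0.002 t 7.12
xyz [-0.0007, 0.3742, -0.0054] rot [-0.0012, 0.0013, -0.0005] dist 0.112 t 7.12
```

View pics/side4.png

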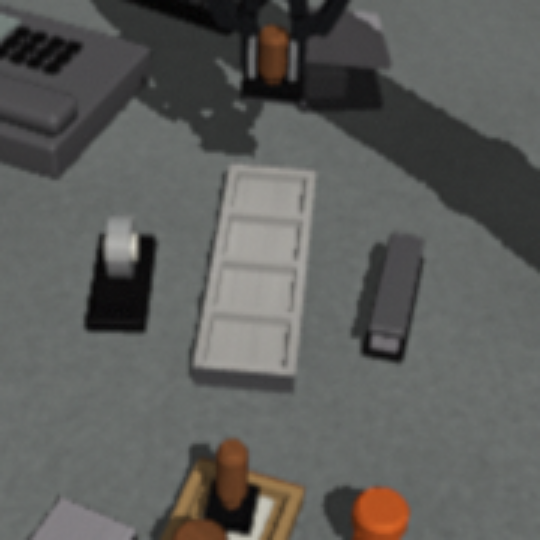

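```bash
python3 -c "
from mv import *
S=r.grab_frame('side');T=r.grab_frame('top')
p=(np.array([[195,370],[230,166],[315,171],[297,375]])+.5)/3-.5+[180,60]
w=plane(S,p,.02)[:,:2];print(w.mean(0),[np.linalg.norm(w[i]-w[(i+1)%4]) for i in range(4)])
yv=(w[0]-w[1])+(w[3]-w[2]);print(np.arctan2(-yv[0],yv[1]))
cv2.imwrite('pics/t5.png',cv2.resize(T['pixels'][145:215,270:400,::-1],None,fx=6,fy=6,interpolation=3))
"
```

```text
[ 0.53154849 -0.1915876 ] [np.float64(0.2566563264321671), np.float64(0.07885286865458042), np.float64(0.25492672535075805), np.float64(0.07945295362822147)]
0.14168842461135434
```

View pics/t5.png

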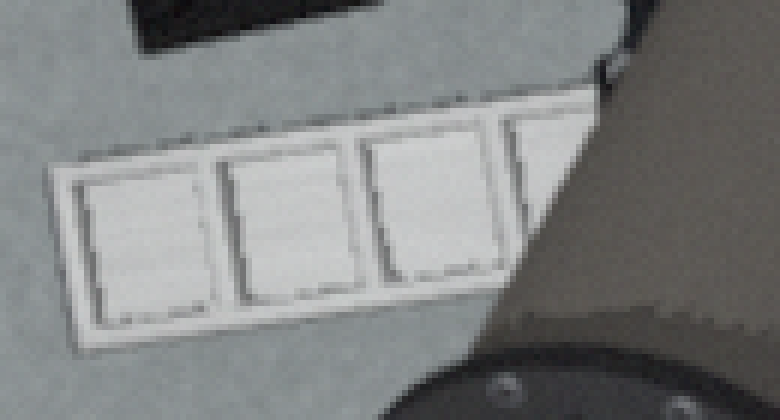

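Call:
step_arm(
  xyz=[
    [-0.005,0.04,-0.005],
    [-0.005,0.1,-0.005],
    [-0.005,0.16,-0.005],
    [-0.005,0.22,-0.005],
    [-0.005,0.26,-0.005],
    [-0.005,0.28,-0.005],
    [-0.005,0.28,-0.005],
  ],
  rotation=[
    [-0.001,0,0],
    [-0.001,-0.002,0],
    [-0.001,-0.002,0],
    [-0.001,-0.002,0],
    [-0.001,-0.002,0],
    [-0.001,-0.002,0],
    [-0.001,-0.002,0],
  ],
)

```text
clock: 8.2
tcp_pos: [0.5468, -0.2836, 0.2326]
orientation: [-1.568, -0.107, 0.107]
contact_force: [-0.1, -0.1, -0.5]
grip_width: 0.025
```

```bash
python3 -c "
from mv import *
seq((.5467,-.283,.0492,.135))
for n in('top','side'):
    f=r.grab_frame(n);cv2.imwrite(f'pics/{n}5.png',cv2.resize(f['pixels'][60:200,220:320,::-1] if n=='side' else f['pixels'][120:270,250:450,::-1],None,fx=4,fy=4,interpolation=3))"
```

```text
xyz [-0.0001, 0.0947, 0.002] rot [0.0002, 0.0007, -0.0003] dist 0.028 t 8.2
```

View pics/side5.png

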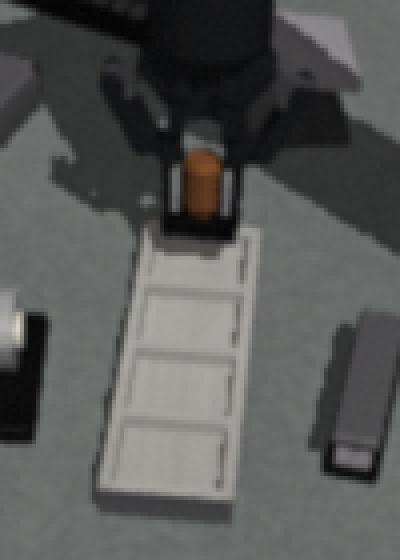

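Call:
step_arm(
  xyz=[
    [0,0.03,0.001],
    [0,0.06,0.002],
    [0,0.08,0.002],
    [0,0.095,0.002],
    [0,0.095,0.002],
    [0,0.095,0.002],
  ],
  rotation=[
    [0,0,0],
    [0,0,0],
    [0,0,0],
    [0,0,0],
    [0,0,0],
    [0,0,0],
  ],
)

```text
clock: 9.05
tcp_pos: [0.5471, -0.2833, 0.205]
orientation: [-1.569, -0.108, 0.106]
contact_force: [-0.3, -0.7, -1.1]
grip_width: 0.025
```

```bash
python3 -c "
from mv import *
seq((.5467,-.283,.0492,.135));print(r.get_obs()['contact_force'])
for n in('top','side'):
    f=r.grab_frame(n);cv2.imwrite(f'pics/{n}6.png',cv2.resize(f['pixels'][60:200,220:320,::-1] if n=='side' else f['pixels'][120:270,250:450,::-1],None,fx=4,fy=4,interpolation=3))"
```

```text
xyz [-0.0011, 0.0028, 0.0011] rot [0.0007, 0.0007, 0.0006] dist 0.001 t 9.05
[-0.25066949 -0.73275937 -1.09455567]
```

View pics/side6.png

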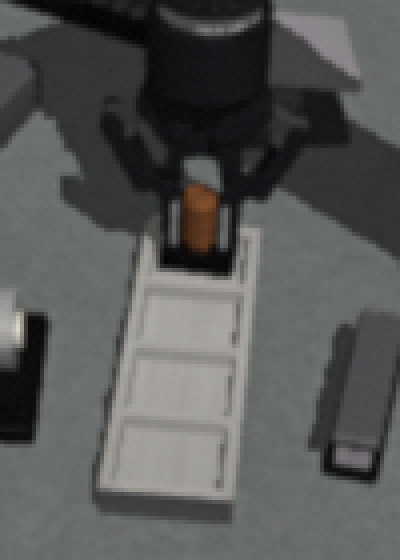

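Call:
step_arm(
  xyz=[
    [0,0.003,0],
    [0,0.005,0],
    [0,0.005,0],
  ],
  rotation=[
    [0,0,0],
    [0,0,0],
    [0,0,0],
  ],
)

```text
clock: 9.52
tcp_pos: [0.5472, -0.2833, 0.2038]
orientation: [-1.569, -0.108, 0.106]
contact_force: [0.7, 0.5, 0.3]
grip_width: 0.0251
```

Call:
step_arm(
  xyz=[
    [0,0,0],
    [0,0,0],
    [0,0,0],
    [0,0,0],
    [0,0,0],
    [0,0,0],
    [0,0,0],
  ],
  rotation=[
    [0,0,0],
    [0,0,0],
    [0,0,0],
    [0,0,0],
    [0,0,0],
    [0,0,0],
    [0,0,0],
  ],
  grip=0,
)

```text
clock: 10.4
tcp_pos: [0.5472, -0.2833, 0.2038]
orientation: [-1.569, -0.108, 0.106]
contact_force: [0.4, 0.7, -0.3]
grip_width: 0.0854
```

Call:
step_arm(
  xyz=[
    [0,-0.05,0],
    [0,-0.12,0],
    [0,-0.2,0],
    [0,-0.28,0],
    [0,-0.36,0],
    [0,-0.36,0],
  ],
  rotation=[
    [0,0,0],
    [0,0,0],
    [0,0,0],
    [0,0,0],
    [0,0,0],
    [0,0,0],
  ],
)

```text
clock: 11.15
tcp_pos: [0.5477, -0.2838, 0.3152]
orientation: [-1.572, -0.112, 0.101]
contact_force: [-0.6, -0.0, 0.1]
grip_width: 0.0856
```

```bash
python3 -c "
from mv import *
seq((.5058,.1895,.155,-.095))
for n in('top','side'):
    f=r.grab_frame(n);cv2.imwrite(f'pics/{n}7.png',cv2.resize(f['pixels'][60:200,220:320,::-1] if n=='side' else f['pixels'][120:270,250:450,::-1],None,fx=4,fy=4,interpolation=3))"
```

```text
xyz [0.0752, 0.0119, 1.5821] rot [0.0019, 0.147, 0.0043] dist 0.475 t 11.15
```

View pics/side7.png

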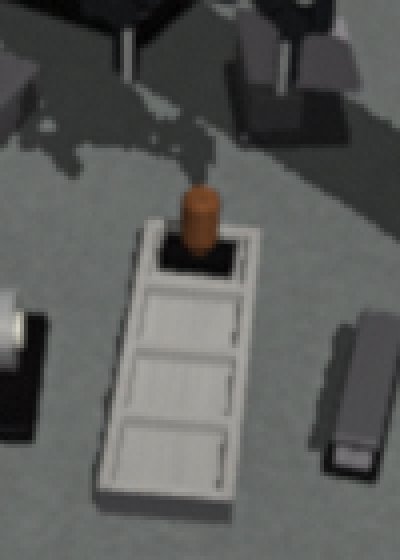

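The oblong stamp stands upright in the middle of the right-end stall (crop px 200,250). Next is the round one.

Call:
step_arm(
  xyz=[
    [0.0,0,0.18],
    [0.02,0,0.36],
    [0.03,0,0.54],
    [0.04,0,0.72],
    [0.05,0,0.9],
    [0.05,0.005,0.98],
  ],
  rotation=[
    [0,0.02,0.002],
    [0,0.04,0.004],
    [0,0.06,0.004],
    [0,0.08,0.004],
    [0,0.1,0.004],
    [0,0.11,0.004],
  ],
)

```text
clock: 12.0
tcp_pos: [0.5212, 0.0139, 0.3098]
orientation: [-1.571, 0.03, -0.021]
contact_force: [-0.2, -0.6, 0.4]
grip_width: 0.0853
```

```bash
python3 -c "
from mv import *
seq((.5058,.1895,.155,-.095))"
```

```text
xyz [-0.0705, -0.0009, 0.5833] rot [0.0007, 0.0397, -0.0034] dist 0.176 t 12.0
```

Call:
step_arm(
  xyz=[
    [-0.02,0,0.15],
    [-0.04,0,0.3],
    [-0.06,0,0.45],
    [-0.07,0,0.55],
    [-0.07,0,0.583],
    [-0.07,0,0.583],
    [-0.07,0,0.583],
  ],
  rotation=[
    [0,0.01,-0.003],
    [0,0.02,-0.003],
    [0,0.03,-0.003],
    [0,0.04,-0.003],
    [0,0.04,-0.003],
    [0,0.04,-0.003],
    [0,0.04,-0.003],
  ],
)

```text
clock: 12.88
tcp_pos: [0.5062, 0.1875, 0.3096]
orientation: [-1.571, 0.078, -0.076]
contact_force: [1.2, -0.1, 0.4]
grip_width: 0.0853
```

```bash
python3 -c "
from mv import *
seq((.5058,.1895,.056,-.095))"
```

```text
xyz [-0.0015, 0.3286, 0.0071] rot [0.0013, -0.0018, -0.0005] dist 0.099 t 12.88
```

Call:
step_arm(
  xyz=[
    [0,0.06,0.007],
    [0,0.12,0.007],
    [0,0.18,0.007],
    [0,0.24,0.007],
    [0,0.3,0.007],
    [0,0.328,0.007],
    [0,0.328,0.007],
    [0,0.328,0.007],
  ],
  rotation=[
    [0.001,-0.002,0],
    [0.001,-0.002,0],
    [0.001,-0.002,0],
    [0.001,-0.002,0],
    [0.001,-0.002,0],
    [0.001,-0.002,0],
    [0.001,-0.002,0],
    [0.001,-0.002,0],
  ],
)

```text
clock: 13.88
tcp_pos: [0.5066, 0.1895, 0.2117]
orientation: [-1.569, 0.074, -0.074]
contact_force: [0.1, 0.4, -0.4]
grip_width: 0.0854
```

```bash
python3 -c "
from mv import *
seq((.5058,.1895,.056,-.095));print(r.get_obs()['contact_force'])
for n in('top','side'):
    f=r.grab_frame(n);cv2.imwrite(f'pics/{n}8.png',cv2.resize(f['pixels'][200:340,180:320,::-1] if n=='side' else f['pixels'][120:270,250:450,::-1],None,fx=4,fy=4,interpolation=3))"
```

```text
xyz [-0.0026, 0.0022, -0.0001] rot [-0.0, 0.0001, -0.0] dist 0.001 t 13.88
[ 0.13767605  0.40610231 -0.38200985]
```

View pics/side8.png

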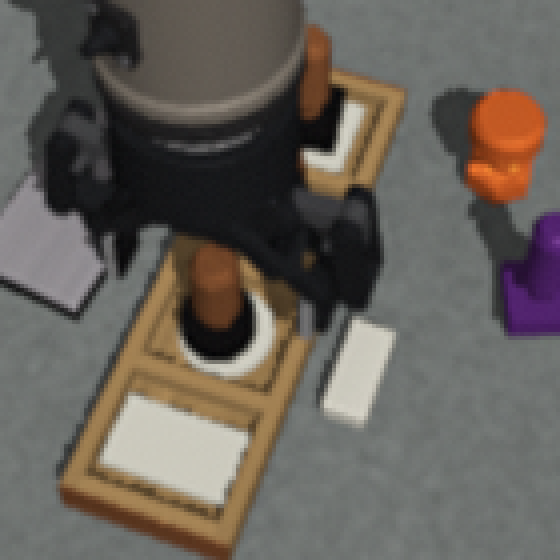

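The round handle (crop px 215,285) stands between the jaws. Closing, then lifting.

Call:
step_arm(
  xyz=[
    [0,0,0],
    [0,0,0],
    [0,0,0],
    [0,0,0],
    [0,0,0],
    [0,0,0],
    [0,0,0],
    [0,0,0],
  ],
  rotation=[
    [0,0,0],
    [0,0,0],
    [0,0,0],
    [0,0,0],
    [0,0,0],
    [0,0,0],
    [0,0,0],
    [0,0,0],
  ],
  grip=1,
)

```text
clock: 14.98
tcp_pos: [0.5066, 0.1896, 0.212]
orientation: [-1.569, 0.074, -0.075]
contact_force: [-0.2, 0.5, 5.3]
grip_width: 0.0233
```

Call:
step_arm(
  xyz=[
    [0,-0.02,0],
    [0,-0.06,0],
    [0,-0.12,0],
    [0,-0.18,0],
    [0,-0.24,0],
    [0,-0.3,0],
    [0,-0.37,0],
    [0,-0.37,0],
  ],
  rotation=[
    [0,0,0],
    [0,0,0],
    [0,0,0],
    [0,0,0],
    [0,0,0],
    [0,0,0],
    [0,0,0],
    [0,0,0],
  ],
)

```text
clock: 15.98
tcp_pos: [0.5072, 0.1897, 0.3249]
orientation: [-1.567, 0.072, -0.077]
contact_force: [0.1, 0.1, -0.1]
grip_width: 0.0228
```

```bash
python3 -c "
from mv import *
y=.137;c=np.array([.534,-.191]);Rm=np.array([[np.cos(y),-np.sin(y)],[np.sin(y),np.cos(y)]])
for s in(.093,.031,-.031,-.093):print(s,c+Rm@[0,s])
seq((.538,-.222,.166,.137))
for n in('top','side'):
    f=r.grab_frame(n);cv2.imwrite(f'pics/{n}9.png',cv2.resize(f['pixels'][200:340,180:320,::-1] if n=='side' else f['pixels'][120:270,250:450,::-1],None,fx=4,fy=4,interpolation=3))"
```

```text
0.093 [ 0.52129882 -0.09887139]
0.031 [ 0.52976627 -0.16029046]
-0.031 [ 0.53823373 -0.22170954]
-0.093 [ 0.54670118 -0.28312861]
xyz [0.2319, 0.0101, -1.3564] rot [-0.0015, -0.1475, 0.0023] dist 0.413 t 15.97
```

View pics/side9.png

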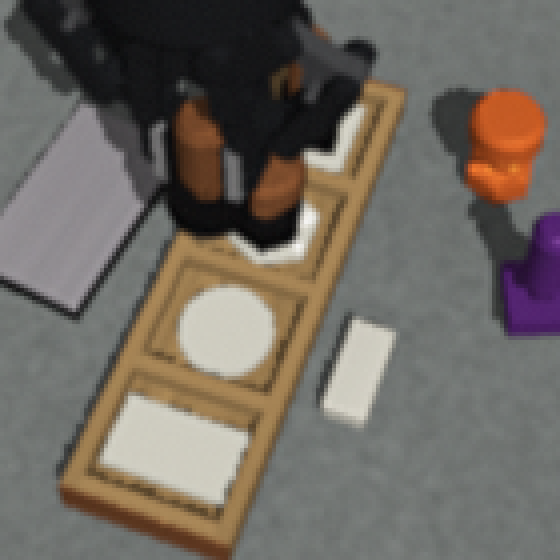

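The round stamp is held upright above its empty round seat. Carrying it over.

Call:
step_arm(
  xyz=[
    [0.01,0,-0.05],
    [0.03,0,-0.15],
    [0.05,0,-0.28],
    [0.07,0,-0.42],
    [0.1,0,-0.56],
    [0.12,0,-0.7],
    [0.14,0,-0.84],
    [0.16,0,-0.98],
  ],
  rotation=[
    [0,-0.01,0],
    [0,-0.02,0],
    [0,-0.03,0],
    [0,-0.04,0],
    [0,-0.06,0],
    [0,-0.08,0],
    [0,-0.1,0],
    [0,-0.11,0],
  ],
)

```text
clock: 17.08
tcp_pos: [0.526, -0.1089, 0.3217]
orientation: [-1.569, -0.061, 0.063]
contact_force: [-0.1, 0.7, -0.5]
grip_width: 0.0227
```

```bash
python3 -c "
from mv import *
seq((.538,-.222,.166,.137))"
```

```text
xyz [0.0101, 0.0022, -0.379] rot [-0.0005, -0.0369, -0.0009] dist 0.114 t 17.07
```

Call:
step_arm(
  xyz=[
    [0.003,0.002,-0.1],
    [0.006,0.002,-0.2],
    [0.009,0.002,-0.3],
    [0.01,0.002,-0.36],
    [0.01,0.002,-0.379],
    [0.01,0.002,-0.379],
    [0.01,0.002,-0.379],
  ],
  rotation=[
    [0,-0.01,0],
    [0,-0.02,0],
    [0,-0.03,0],
    [0,-0.037,0],
    [0,-0.037,0],
    [0,-0.037,0],
    [0,-0.037,0],
  ],
)

```text
clock: 17.95
tcp_pos: [0.538, -0.2208, 0.3207]
orientation: [-1.567, -0.107, 0.11]
contact_force: [0.3, 0.7, -0.6]
grip_width: 0.0229
```

```bash
python3 -c "
from mv import *
seq((.538,-.222,.0533,.137))"
```

```text
xyz [0.0, 0.3746, -0.0044] rot [-0.0011, 0.0009, -0.0012] dist 0.112 t 17.95
```

Call:
step_arm(
  xyz=[
    [0,0.04,-0.004],
    [0,0.1,-0.004],
    [0,0.16,-0.004],
    [0,0.22,-0.004],
    [0,0.28,-0.004],
    [0,0.32,-0.004],
    [0,0.35,-0.004],
    [0,0.366,-0.004],
    [0,0.366,-0.004],
    [0,0.366,-0.004],
  ],
  rotation=[
    [-0.001,0,-0.001],
    [-0.001,0,-0.001],
    [-0.001,0,-0.001],
    [-0.001,0,-0.001],
    [-0.001,0,-0.001],
    [-0.001,0,-0.001],
    [-0.001,0,-0.001],
    [-0.001,0,-0.001],
    [-0.001,0,-0.001],
    [-0.001,0,-0.001],
  ],
)

```text
clock: 19.2
tcp_pos: [0.5382, -0.222, 0.2114]
orientation: [-1.568, -0.109, 0.108]
contact_force: [-0.4, -0.5, -0.5]
grip_width: 0.0228
```

```bash
python3 -c "
from mv import *
seq((.538,-.222,.0533,.137));print(r.get_obs()['contact_force'])
for n in('top','side'):
    f=r.grab_frame(n);cv2.imwrite(f'pics/{n}10.png',cv2.resize(f['pixels'][60:200,220:320,::-1] if n=='side' else f['pixels'][120:270,250:450,::-1],None,fx=4,fy=4,interpolation=3))"
```

```text
xyz [-0.0005, 0.0102, 0.0001] rot [0.0001, 0.0009, 0.0003] dist 0.003 t 19.2
[-0.44234643 -0.46820388 -0.48462272]
```

View pics/side10.png

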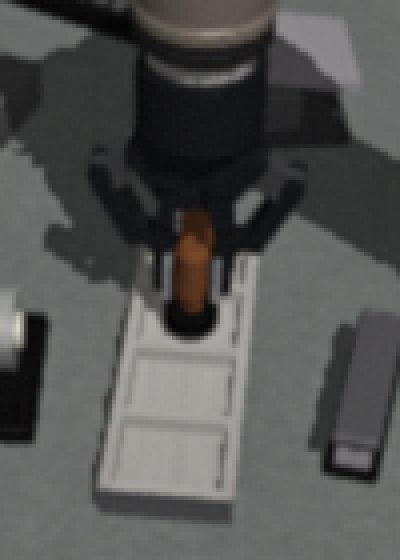

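The round foot (crop px 190,320) hangs just above its stall floor, well centred. Lowering the last 3 mm, releasing and retreating.

Call:
step_arm(
  xyz=[
    [0,0.006,0],
    [0,0.01,0],
    [0,0.01,0],
    [0,0.01,0],
  ],
  rotation=[
    [0,0,0],
    [0,0,0],
    [0,0,0],
    [0,0,0],
  ],
)

```text
clock: 19.8
tcp_pos: [0.5381, -0.222, 0.2083]
orientation: [-1.568, -0.109, 0.108]
contact_force: [-0.2, -0.5, -0.7]
grip_width: 0.023
```

Call:
step_arm(
  xyz=[
    [0,0,0],
    [0,0,0],
    [0,0,0],
    [0,0,0],
    [0,0,0],
    [0,0,0],
    [0,0,0],
  ],
  rotation=[
    [0,0,0],
    [0,0,0],
    [0,0,0],
    [0,0,0],
    [0,0,0],
    [0,0,0],
    [0,0,0],
  ],
  grip=0,
)

```text
clock: 20.68
tcp_pos: [0.5382, -0.222, 0.2083]
orientation: [-1.568, -0.109, 0.108]
contact_force: [0.0, 0.2, 0.1]
grip_width: 0.0854
```

Call:
step_arm(
  xyz=[
    [0,-0.05,0],
    [0,-0.12,0],
    [0,-0.2,0],
    [0,-0.28,0],
    [0,-0.36,0],
    [0,-0.36,0],
  ],
  rotation=[
    [0,0,0],
    [0,0,0],
    [0,0,0],
    [0,0,0],
    [0,0,0],
    [0,0,0],
  ],
)

```text
clock: 21.42
tcp_pos: [0.5387, -0.2225, 0.319]
orientation: [-1.57, -0.113, 0.105]
contact_force: [-0.0, 0.3, -0.0]
grip_width: 0.0854
```

```bash
python3 -c "
from mv import *
seq((.499,.1285,.158,-.095))
for n in('top','side'):
    f=r.grab_frame(n);cv2.imwrite(f'pics/{n}11.png',cv2.resize(f['pixels'][60:200,220:320,::-1] if n=='side' else f['pixels'][120:270,250:450,::-1],None,fx=4,fy=4,interpolation=3))"
```

```text
xyz [0.0301, 0.0179, 1.177] rot [0.0008, 0.1485, 0.0032] dist 0.353 t 21.43
```

View pics/side11.png

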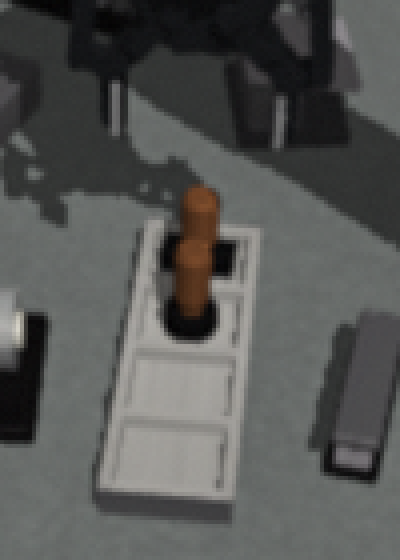

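Both stamps stand upright in their stalls (crop px 200,250 and 190,320). Next is the hex stamp.

Call:
step_arm(
  xyz=[
    [0.0,0,0.18],
    [0.01,0,0.36],
    [0.02,0,0.54],
    [0.02,0.01,0.72],
    [0.03,0.015,0.88],
    [0.03,0.017,0.98],
  ],
  rotation=[
    [0,0.02,0.002],
    [0,0.05,0.003],
    [0,0.08,0.003],
    [0,0.1,0.003],
    [0,0.12,0.003],
    [0,0.14,0.003],
  ],
)

```text
clock: 22.28
tcp_pos: [0.5054, 0.0733, 0.3104]
orientation: [-1.57, 0.067, -0.058]
contact_force: [-0.1, -0.4, 0.1]
grip_width: 0.0853
```

```bash
python3 -c "
from mv import *
seq((.499,.1285,.158,-.095))"
```

```text
xyz [-0.036, -0.0085, 0.1816] rot [0.0005, 0.01, -0.0036] dist 0.056 t 22.27
```

Call:
step_arm(
  xyz=[
    [-0.02,-0.008,0.1],
    [-0.036,-0.008,0.18],
    [-0.036,-0.008,0.182],
    [-0.036,-0.008,0.182],
    [-0.036,-0.008,0.182],
  ],
  rotation=[
    [0,0.01,-0.004],
    [0,0.01,-0.004],
    [0,0.01,-0.004],
    [0,0.01,-0.004],
    [0,0.01,-0.004],
  ],
)

```text
clock: 22.9
tcp_pos: [0.4991, 0.1272, 0.3127]
orientation: [-1.571, 0.076, -0.077]
contact_force: [0.1, -0.4, 0.5]
grip_width: 0.0854
```

```bash
python3 -c "
from mv import *
seq((.499,.1285,.057,-.095))"
```

```text
xyz [-0.0008, 0.3356, 0.0046] rot [0.0009, -0.0013, 0.0003] dist 0.101 t 22.9
```

Call:
step_arm(
  xyz=[
    [-0.001,0.06,0.004],
    [-0.001,0.12,0.004],
    [-0.001,0.18,0.004],
    [-0.001,0.24,0.004],
    [-0.001,0.3,0.004],
    [-0.001,0.336,0.004],
    [-0.001,0.336,0.004],
    [-0.001,0.336,0.004],
  ],
  rotation=[
    [0.001,-0.001,0],
    [0.001,-0.001,0],
    [0.001,-0.001,0],
    [0.001,-0.001,0],
    [0.001,-0.001,0],
    [0.001,-0.001,0],
    [0.001,-0.001,0],
    [0.001,-0.001,0],
  ],
)

```text
clock: 23.9
tcp_pos: [0.4992, 0.1283, 0.2122]
orientation: [-1.569, 0.074, -0.076]
contact_force: [-0.8, 0.5, 0.3]
grip_width: 0.0856
```

```bash
python3 -c "
from mv import *
seq((.499,.1285,.057,-.095));print(r.get_obs()['contact_force'])
for n in('top','side'):
    f=r.grab_frame(n);cv2.imwrite(f'pics/{n}12.png',cv2.resize(f['pixels'][180:320,180:320,::-1] if n=='side' else f['pixels'][120:270,250:450,::-1],None,fx=4,fy=4,interpolation=3))"
```

```text
xyz [-0.0007, 0.0007, 0.0006] rot [-0.0003, -0.0005, 0.0006] dist 0.0 t 23.9
[-0.75942305  0.5144778   0.33783251]
```

View pics/side12.png

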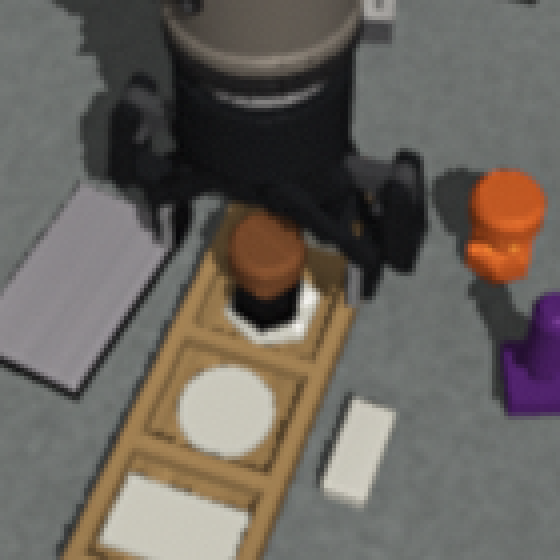

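The brown hex stamp (crop px 268,265), on its white hex seat, is between the jaws. The orange look-alike stays aside at (508,215).

Call:
step_arm(
  xyz=[
    [0,0,0],
    [0,0,0],
    [0,0,0],
    [0,0,0],
    [0,0,0],
    [0,0,0],
    [0,0,0],
    [0,0,0],
  ],
  rotation=[
    [0,0,0],
    [0,0,0],
    [0,0,0],
    [0,0,0],
    [0,0,0],
    [0,0,0],
    [0,0,0],
    [0,0,0],
  ],
  grip=1,
)

```text
clock: 25.0
tcp_pos: [0.4993, 0.1285, 0.2127]
orientation: [-1.569, 0.074, -0.076]
contact_force: [-0.6, -0.1, 6.0]
grip_width: 0.0367
```

Call:
step_arm(
  xyz=[
    [0,-0.02,0],
    [0,-0.06,0],
    [0,-0.12,0],
    [0,-0.18,0],
    [0,-0.24,0],
    [0,-0.3,0],
    [0,-0.37,0],
    [0,-0.37,0],
  ],
  rotation=[
    [0,0,0],
    [0,0,0],
    [0,0,0],
    [0,0,0],
    [0,0,0],
    [0,0,0],
    [0,0,0],
    [0,0,0],
  ],
)

```text
clock: 26.0
tcp_pos: [0.4997, 0.1284, 0.3258]
orientation: [-1.566, 0.071, -0.079]
contact_force: [-0.4, -1.0, -1.0]
grip_width: 0.0364
```

```bash
python3 -c "
from mv import *
seq((.530,-.160,.168,.137))
for n in('top','side'):
    f=r.grab_frame(n);cv2.imwrite(f'pics/{n}13.png',cv2.resize(f['pixels'][160:300,180:320,::-1] if n=='side' else f['pixels'][120:270,250:450,::-1],None,fx=4,fy=4,interpolation=3))"
```

```text
xyz [0.1922, 0.0072, -0.9473] rot [-0.0018, -0.1481, 0.0035] dist 0.29 t 26.0
```

View pics/side13.png

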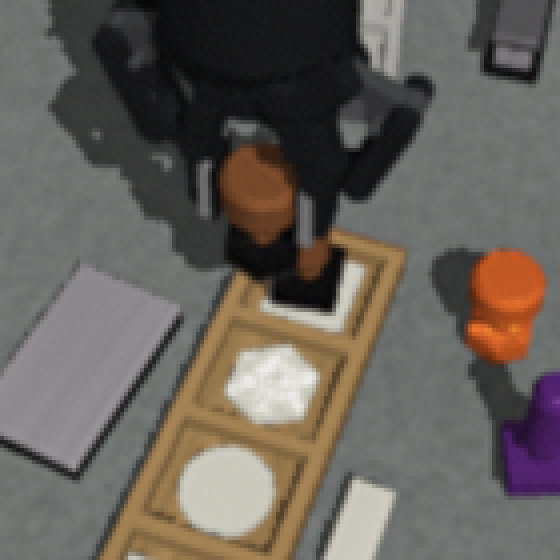

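The hex stamp is held upright, clear of the square one. Carrying it over.

Call:
step_arm(
  xyz=[
    [0.01,0,-0.05],
    [0.03,0,-0.15],
    [0.06,0,-0.28],
    [0.09,0,-0.42],
    [0.11,0,-0.56],
    [0.14,0,-0.7],
    [0.17,0.005,-0.84],
    [0.19,0.007,-0.92],
    [0.192,0.007,-0.947],
    [0.192,0.007,-0.947],
    [0.192,0.007,-0.947],
  ],
  rotation=[
    [0,-0.01,0],
    [0,-0.02,0],
    [0,-0.04,0.001],
    [0,-0.06,0.002],
    [0,-0.08,0.003],
    [0,-0.1,0.003],
    [0,-0.12,0.003],
    [0,-0.14,0.003],
    [-0.002,-0.148,0.003],
    [-0.002,-0.148,0.003],
    [-0.002,-0.148,0.003],
  ],
)

```text
clock: 27.48
tcp_pos: [0.5292, -0.1584, 0.3211]
orientation: [-1.569, -0.106, 0.111]
contact_force: [-0.4, 0.8, -0.9]
grip_width: 0.0365
```

```bash
python3 -c "
from mv import *
seq((.530,-.160,.054,.137))"
```

```text
xyz [0.0031, 0.3737, -0.0055] rot [0.0003, 0.001, -0.0022] dist 0.112 t 27.48
```

Call:
step_arm(
  xyz=[
    [0.003,0.04,-0.005],
    [0.003,0.1,-0.005],
    [0.003,0.16,-0.005],
    [0.003,0.22,-0.005],
    [0.003,0.28,-0.005],
    [0.003,0.32,-0.005],
    [0.003,0.35,-0.005],
    [0.003,0.364,-0.005],
    [0.003,0.364,-0.005],
    [0.003,0.364,-0.005],
  ],
  rotation=[
    [0,0,-0.002],
    [0,0,-0.002],
    [0,0,-0.002],
    [0,0,-0.002],
    [0,0,-0.002],
    [0,0,-0.002],
    [0,0,-0.002],
    [0,0,-0.002],
    [0,0,-0.002],
    [0,0,-0.002],
  ],
)

```text
clock: 28.72
tcp_pos: [0.5302, -0.1599, 0.2124]
orientation: [-1.569, -0.109, 0.108]
contact_force: [0.3, 0.0, -0.6]
grip_width: 0.0369
```

```bash
python3 -c "
from mv import *
seq((.530,-.160,.0537,.137));print(r.get_obs()['contact_force'])
for n in('top','side'):
    f=r.grab_frame(n);cv2.imwrite(f'pics/{n}14.png',cv2.resize(f['pixels'][60:200,220:320,::-1] if n=='side' else f['pixels'][120:270,250:450,::-1],None,fx=4,fy=4,interpolation=3))"
```

```text
xyz [-0.0007, 0.0123, -0.0001] rot [0.0005, 0.001, 0.0004] dist 0.004 t 28.73
[ 0.31120848  0.01478837 -0.64737251]
```

View pics/side14.png

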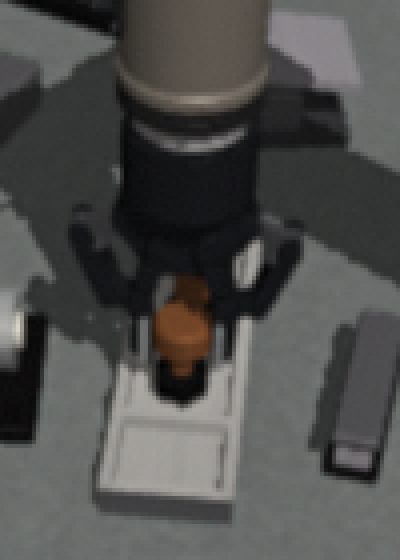

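The hex foot (crop px 182,385) is centred over the second stall from the left. Lowering 3.5 mm, releasing and retreating.

Call:
step_arm(
  xyz=[
    [0,0.006,0],
    [0,0.012,0],
    [0,0.012,0],
    [0,0.012,0],
  ],
  rotation=[
    [0,0,0],
    [0,0,0],
    [0,0,0],
    [0,0,0],
  ],
)

```text
clock: 29.32
tcp_pos: [0.5303, -0.1599, 0.2088]
orientation: [-1.569, -0.11, 0.108]
contact_force: [0.9, 0.4, -1.0]
grip_width: 0.0365
```

Call:
step_arm(
  xyz=[
    [0,0,0],
    [0,0,0],
    [0,0,0],
    [0,0,0],
    [0,0,0],
    [0,0,0],
    [0,0,0],
  ],
  rotation=[
    [0,0,0],
    [0,0,0],
    [0,0,0],
    [0,0,0],
    [0,0,0],
    [0,0,0],
    [0,0,0],
  ],
  grip=0,
)

```text
clock: 30.2
tcp_pos: [0.5303, -0.1599, 0.2088]
orientation: [-1.569, -0.11, 0.108]
contact_force: [0.4, 0.4, -0.5]
grip_width: 0.0849
```

Call:
step_arm(
  xyz=[
    [0,-0.05,0],
    [0,-0.12,0],
    [0,-0.2,0],
    [0,-0.28,0],
    [0,-0.37,0],
    [0,-0.37,0],
  ],
  rotation=[
    [0,0,0],
    [0,0,0],
    [0,0,0],
    [0,0,0],
    [0,0,0],
    [0,0,0],
  ],
)

```text
clock: 30.95
tcp_pos: [0.5309, -0.1603, 0.3226]
orientation: [-1.57, -0.113, 0.104]
contact_force: [-0.1, -0.2, 0.5]
grip_width: 0.0855
```

```bash
python3 -c "
from mv import *
seq((.493,.064,.165,-.095))
for n in('top','side'):
    f=r.grab_frame(n);cv2.imwrite(f'pics/{n}15.png',cv2.resize(f['pixels'][60:220,220:320,::-1] if n=='side' else f['pixels'][120:270,250:450,::-1],None,fx=3.7,fy=3.7,interpolation=3))"
```

```text
xyz [-0.0218, 0.0072, 0.7579] rot [0.0008, 0.1487, 0.0038] dist 0.227 t 30.95
```

View pics/side15.png

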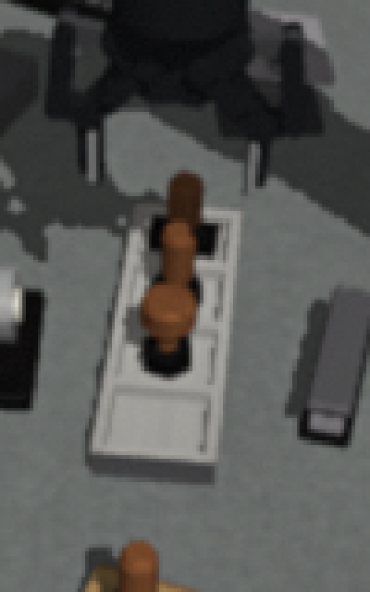

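Three stand upright (crop px 187,230; 178,285; 167,345). Now the square stamp.

Call:
step_arm(
  xyz=[
    [0.0,0,0.18],
    [0.0,0,0.36],
    [-0.01,0,0.54],
    [-0.02,0.007,0.7],
    [-0.022,0.007,0.758],
    [-0.022,0.007,0.758],
    [-0.022,0.007,0.758],
    [-0.022,0.007,0.758],
  ],
  rotation=[
    [0,0.03,0.002],
    [0,0.06,0.004],
    [0,0.09,0.004],
    [0,0.12,0.004],
    [0,0.149,0.004],
    [0,0.149,0.004],
    [0,0.149,0.004],
    [0,0.149,0.004],
  ],
)

```text
clock: 32.05
tcp_pos: [0.4922, 0.0631, 0.3179]
orientation: [-1.571, 0.08, -0.073]
contact_force: [-0.1, 0.9, 0.3]
grip_width: 0.0854
```

```bash
python3 -c "
from mv import *
seq((.493,.064,.062,-.095))
f=r.grab_frame('side');cv2.imwrite('pics/side16.png',cv2.resize(f['pixels'][120:300,180:340,::-1],None,fx=3,fy=3,interpolation=3))"
```

```text
xyz [0.004, 0.3363, 0.0037] rot [0.001, -0.0014, -0.0029] dist 0.101 t 32.05
```

View pics/side16.png

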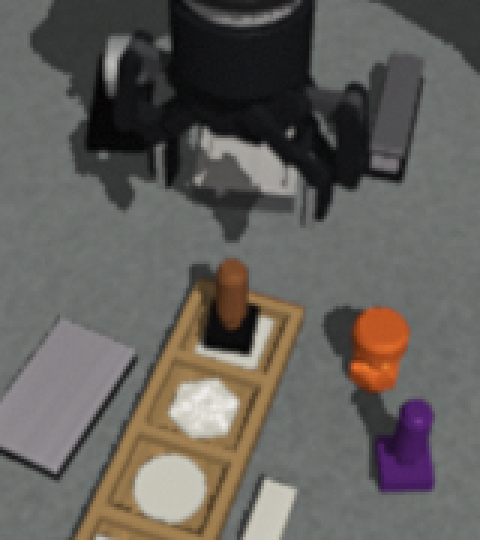

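The square stamp meant is the brown one on the square seat (crop px 232,310). The purple one at (405,450) is the look-alike. Descending on the brown one.

Call:
step_arm(
  xyz=[
    [0.004,0.06,0.004],
    [0.004,0.12,0.004],
    [0.004,0.18,0.004],
    [0.004,0.24,0.004],
    [0.004,0.3,0.004],
    [0.004,0.338,0.004],
    [0.004,0.338,0.004],
    [0.004,0.338,0.004],
  ],
  rotation=[
    [0.001,-0.001,-0.003],
    [0.001,-0.001,-0.003],
    [0.001,-0.001,-0.003],
    [0.001,-0.001,-0.003],
    [0.001,-0.001,-0.003],
    [0.001,-0.001,-0.003],
    [0.001,-0.001,-0.003],
    [0.001,-0.001,-0.003],
  ],
)

```text
clock: 33.1
tcp_pos: [0.4934, 0.0641, 0.217]
orientation: [-1.569, 0.075, -0.076]
contact_force: [0.1, -0.4, -0.5]
grip_width: 0.0856
```

```bash
python3 -c "
from mv import *
seq((.493,.064,.062,-.095))
f=r.grab_frame('side');cv2.imwrite('pics/side17.png',cv2.resize(f['pixels'][150:300,200:340,::-1],None,fx=4,fy=4,interpolation=3))"
```

```text
xyz [-0.0011, 0.0, -0.0003] rot [-0.0003, -0.0006, 0.0006] dist 0.0 t 33.1
```

View pics/side17.png

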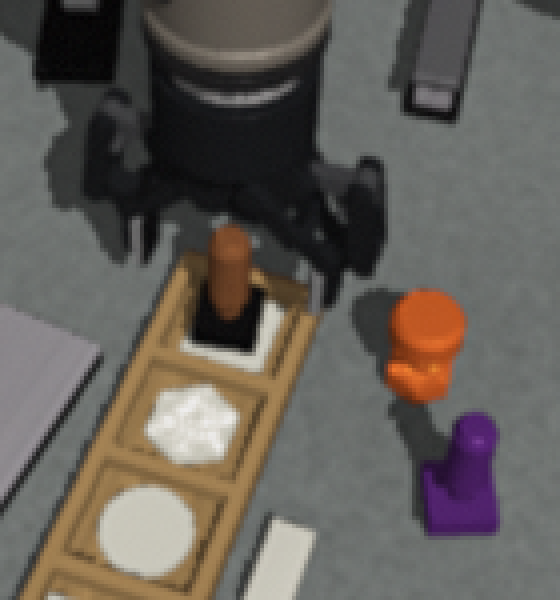

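Call:
step_arm(
  xyz=[
    [0,0,0],
    [0,0,0],
    [0,0,0],
    [0,0,0],
    [0,0,0],
    [0,0,0],
    [0,0,0],
    [0,0,0],
  ],
  rotation=[
    [0,0,0],
    [0,0,0],
    [0,0,0],
    [0,0,0],
    [0,0,0],
    [0,0,0],
    [0,0,0],
    [0,0,0],
  ],
  grip=1,
)

```text
clock: 34.15
tcp_pos: [0.4934, 0.0642, 0.2172]
orientation: [-1.569, 0.074, -0.076]
contact_force: [-0.7, 1.0, 2.6]
grip_width: 0.0211
```

Call:
step_arm(
  xyz=[
    [0,-0.02,0],
    [0,-0.06,0],
    [0,-0.12,0],
    [0,-0.18,0],
    [0,-0.24,0],
    [0,-0.3,0],
    [0,-0.37,0],
    [0,-0.37,0],
  ],
  rotation=[
    [0,0,0],
    [0,0,0],
    [0,0,0],
    [0,0,0],
    [0,0,0],
    [0,0,0],
    [0,0,0],
    [0,0,0],
  ],
)

```text
clock: 35.15
tcp_pos: [0.4937, 0.0641, 0.3298]
orientation: [-1.567, 0.072, -0.079]
contact_force: [0.8, 0.3, -1.3]
grip_width: 0.021
```

```bash
python3 -c "
from mv import *
seq((.5213,-.0988,.172,.137))
f=r.grab_frame('side');cv2.imwrite('pics/side18.png',cv2.resize(f['pixels'][130:280,200:340,::-1],None,fx=4,fy=4,interpolation=3))"
```

```text
xyz [0.1435, 0.0088, -0.5317] rot [-0.0012, -0.1483, 0.003] dist 0.165 t 35.15
```

View pics/side18.png

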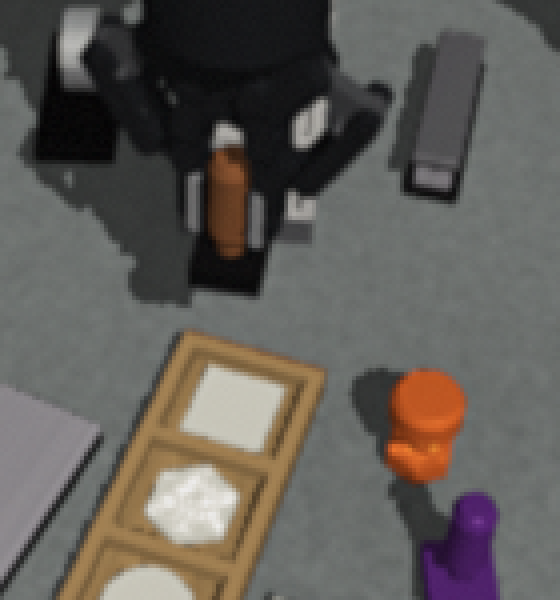

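Call:
step_arm(
  xyz=[
    [0.02,0,-0.06],
    [0.05,0,-0.16],
    [0.08,0,-0.28],
    [0.11,0.005,-0.4],
    [0.13,0.008,-0.49],
    [0.1435,0.009,-0.53],
    [0.1435,0.009,-0.532],
    [0.1435,0.009,-0.532],
    [0.1435,0.009,-0.532],
  ],
  rotation=[
    [0,-0.02,0.001],
    [0,-0.05,0.002],
    [0,-0.08,0.003],
    [0,-0.11,0.003],
    [0,-0.13,0.003],
    [-0.001,-0.148,0.003],
    [-0.001,-0.148,0.003],
    [-0.001,-0.148,0.003],
    [-0.001,-0.148,0.003],
  ],
)

```text
clock: 36.33
tcp_pos: [0.5208, -0.0978, 0.3257]
orientation: [-1.568, -0.107, 0.11]
contact_force: [0.1, 0.6, -1.7]
grip_width: 0.0208
```

```bash
python3 -c "
from mv import *
seq((.5213,-.0988,.0585,.137))
f=r.grab_frame('side');cv2.imwrite('pics/side19.png',cv2.resize(f['pixels'][60:210,200:340,::-1],None,fx=4,fy=4,interpolation=3))"
```

```text
xyz [0.002, 0.3739, -0.0035] rot [-0.0003, 0.0006, -0.0015] dist 0.112 t 36.33
```

View pics/side19.png

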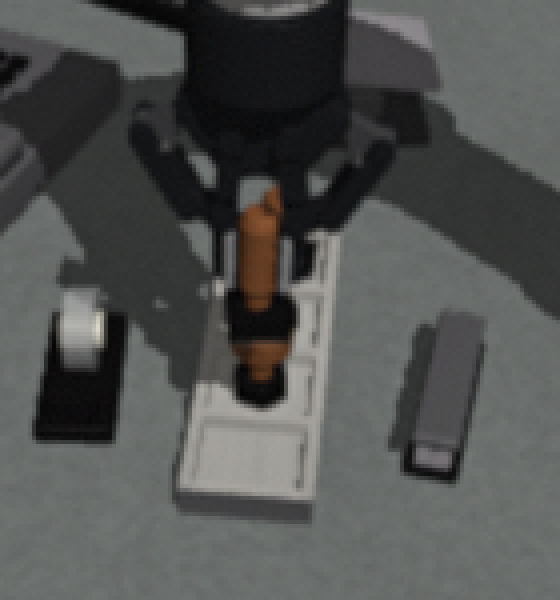

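Call:
step_arm(
  xyz=[
    [0.002,0.04,-0.003],
    [0.002,0.1,-0.003],
    [0.002,0.16,-0.003],
    [0.002,0.22,-0.003],
    [0.002,0.28,-0.003],
    [0.002,0.32,-0.003],
    [0.002,0.35,-0.003],
    [0.002,0.364,-0.003],
    [0.002,0.364,-0.003],
    [0.002,0.364,-0.003],
  ],
  rotation=[
    [0,0,-0.001],
    [0,0,-0.001],
    [0,0,-0.001],
    [0,0,-0.001],
    [0,0,-0.001],
    [0,0,-0.001],
    [0,0,-0.001],
    [0,0,-0.001],
    [0,0,-0.001],
    [0,0,-0.001],
  ],
)

```text
clock: 37.62
tcp_pos: [0.5216, -0.0988, 0.217]
orientation: [-1.568, -0.109, 0.108]
contact_force: [0.9, 0.1, -1.2]
grip_width: 0.021
```

```bash
python3 -c "
from mv import *
seq((.5213,-.0988,.0584,.137))
f=r.grab_frame('side');cv2.imwrite('pics/side20.png',cv2.resize(f['pixels'][60:210,200:340,::-1],None,fx=4,fy=4,interpolation=3))"
```

```text
xyz [-0.0009, 0.012, 0.0001] rot [-0.0001, 0.0006, 0.0002] dist 0.004 t 37.62
```

View pics/side20.png

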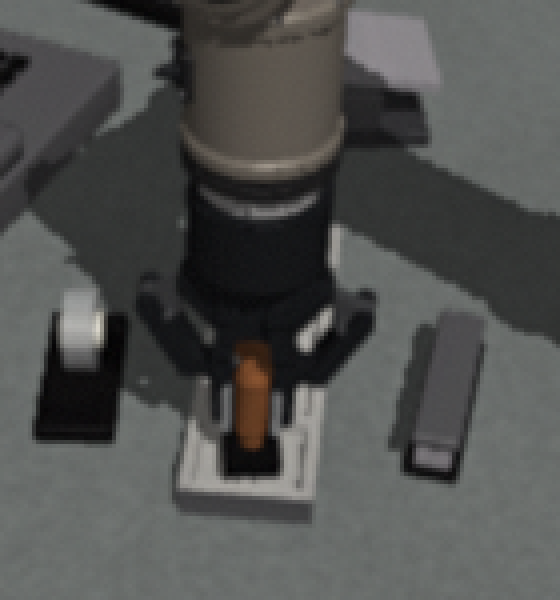

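The square foot (crop px 250,457) lies inside the left-end stall. Lowering 3.6 mm, releasing and retreating.

Call:
step_arm(
  xyz=[
    [0,0.006,0],
    [0,0.012,0],
    [0,0.012,0],
    [0,0.012,0],
  ],
  rotation=[
    [0,0,0],
    [0,0,0],
    [0,0,0],
    [0,0,0],
  ],
)

```text
clock: 38.17
tcp_pos: [0.5216, -0.0988, 0.2134]
orientation: [-1.568, -0.109, 0.108]
contact_force: [-0.0, -0.2, -1.1]
grip_width: 0.0209
```

Call:
step_arm(
  xyz=[
    [0,0,0],
    [0,0,0],
    [0,0,0],
    [0,0,0],
    [0,0,0],
    [0,0,0],
    [0,0,0],
  ],
  rotation=[
    [0,0,0],
    [0,0,0],
    [0,0,0],
    [0,0,0],
    [0,0,0],
    [0,0,0],
    [0,0,0],
  ],
  grip=0,
)

```text
clock: 39.05
tcp_pos: [0.5216, -0.0988, 0.2134]
orientation: [-1.568, -0.109, 0.108]
contact_force: [0.5, -0.5, 0.4]
grip_width: 0.0851
```

Call:
step_arm(
  xyz=[
    [0,-0.05,0],
    [0,-0.12,0],
    [0,-0.2,0],
    [0,-0.28,0],
    [0,-0.37,0],
    [0,-0.45,0],
    [0,-0.45,0],
  ],
  rotation=[
    [0,0,0],
    [0,0,0],
    [0,0,0],
    [0,0,0],
    [0,0,0],
    [0,0,0],
    [0,0,0],
  ],
)

```text
clock: 39.92
tcp_pos: [0.5221, -0.0992, 0.3509]
orientation: [-1.568, -0.112, 0.104]
contact_force: [0.7, 0.1, -0.9]
grip_width: 0.0857
```

Call:
step_arm(
  xyz=[
    [0,0,0.15],
    [0,0,0.3],
    [0,0,0.45],
    [0,0,0.6],
    [0,0,0.75],
    [0,0,0.9],
    [0,0,0.99],
    [0,0,0.99],
    [0,0,0.99],
  ],
  rotation=[
    [0,0,0],
    [0,0,0],
    [0,0,0],
    [0,0,0],
    [0,0,0],
    [0,0,0],
    [0,0,0],
    [0,0,0],
    [0,0,0],
  ],
)

```text
clock: 41.05
tcp_pos: [0.4812, 0.1938, 0.3506]
orientation: [-1.569, -0.111, 0.104]
contact_force: [-0.9, -1.0, 0.6]
grip_width: 0.0853
```

```bash
python3 - <<'E'
from mv import *
from st import find
F={n:r.grab_frame(n) for n in('side','top')}
cv2.imwrite('pics/side21.png',cv2.resize(F['side']['pixels'][60:210,200:340,::-1],None,fx=4,fy=4,interpolation=3))
cv2.imwrite('pics/top21.png',cv2.resize(F['top']['pixels'][135:225,265:395,::-1],None,fx=6,fy=6,interpolation=3))
y=.137;c=np.array([.534,-.191]);Rm=np.array([[np.cos(y),-np.sin(y)],[np.sin(y),np.cos(y)]])
for n,s in zip(("square","hex","round","oblong"),(.093,.031,-.031,-.093)):
    g=c+Rm@[0,s]
    for k in F:
        o=find(F[k],g,n,.01);print(n,k,None if o is None else ((Rm.T@(o[0]-g))*1000).round(1),"mm from stall centre")
E
```

```text
square side None mm from stall centre
square top [-0.3  3.2] mm from stall centre
hex side None mm from stall centre
hex top [-14.1  11.6] mm from stall centre
round side None mm from stall centre
round top [-2.5  3.3] mm from stall centre
oblong side None mm from stall centre
oblong top [0.2 1.3] mm from stall centre
```

View pics/side21.png

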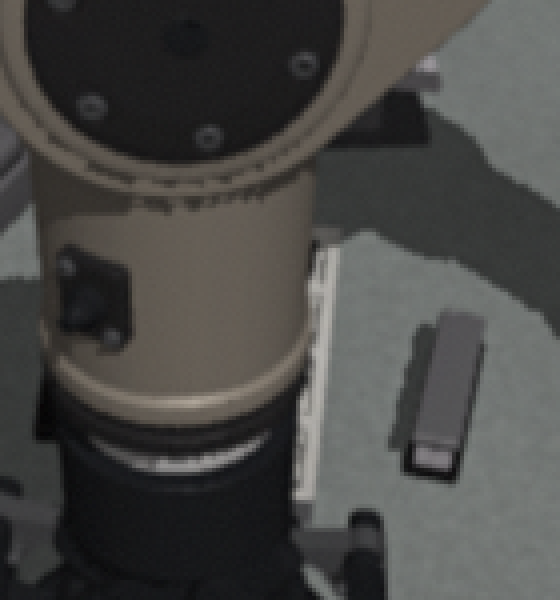

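View pics/top21.png

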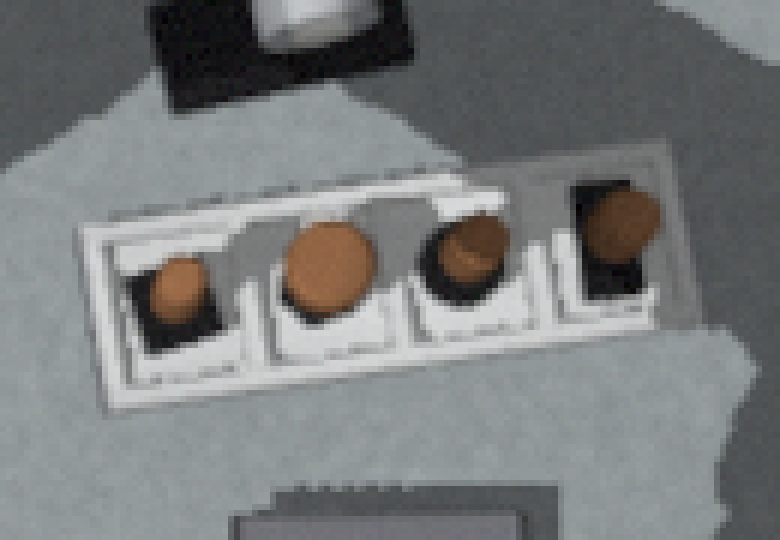

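Top view: square (175,305), hex (330,268), round (465,260) and oblong (615,240) stand inside their stalls, left to right. The arm hides the side view, so I'll move it away and recheck, because the hex number disagrees.

Call:
step_arm(
  xyz=[
    [0,-0.05,0.15],
    [0,-0.1,0.3],
    [0,-0.15,0.45],
    [0,-0.15,0.6],
    [0,-0.15,0.75],
    [0,-0.15,0.9],
    [0,-0.15,0.99],
    [0,-0.15,0.99],
    [0,-0.15,0.99],
  ],
  rotation=[
    [0,0,0],
    [0,0,0],
    [0,0,0],
    [0,0,0],
    [0,0,0],
    [0,0,0],
    [0,0,0],
    [0,0,0],
    [0,0,0],
  ],
)

```text
clock: 42.28
tcp_pos: [0.4423, 0.4859, 0.3955]
orientation: [-1.57, -0.108, 0.101]
contact_force: [0.7, -0.5, 0.4]
grip_width: 0.0852
```

```bash
python3 - <<'E'
from mv import *
import st
F={n:r.grab_frame(n) for n in('side','top')}
cv2.imwrite('pics/side22.png',cv2.resize(F['side']['pixels'][60:210,200:340,::-1],None,fx=4,fy=4,interpolation=3))
cv2.imwrite('pics/top22.png',cv2.resize(F['top']['pixels'][135:225,265:395,::-1],None,fx=6,fy=6,interpolation=3))
y=.137;c=np.array([.534,-.191]);Rm=np.array([[np.cos(y),-np.sin(y)],[np.sin(y),np.cos(y)]])
g=c+Rm@[0,.031]
print("hex by eye",(Rm.T@(plane(F['top'],[[319.6,179.2]],.068)[0,:2]-g)*1000).round(1))
E
```

```text
hex by eye [-1.2  2.5]
```

View pics/side22.png

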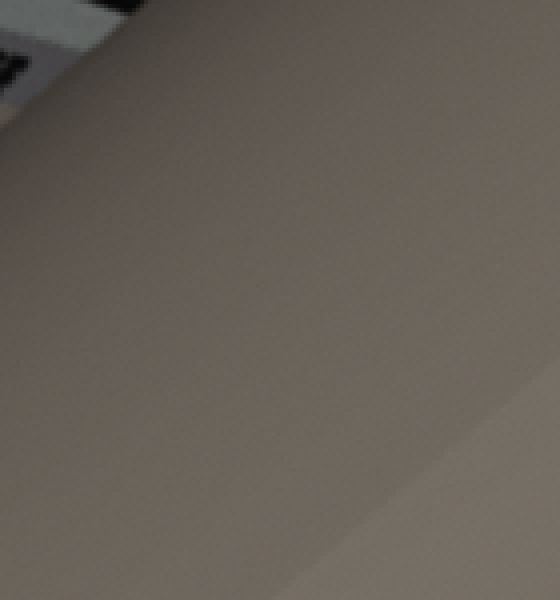

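View pics/top22.png

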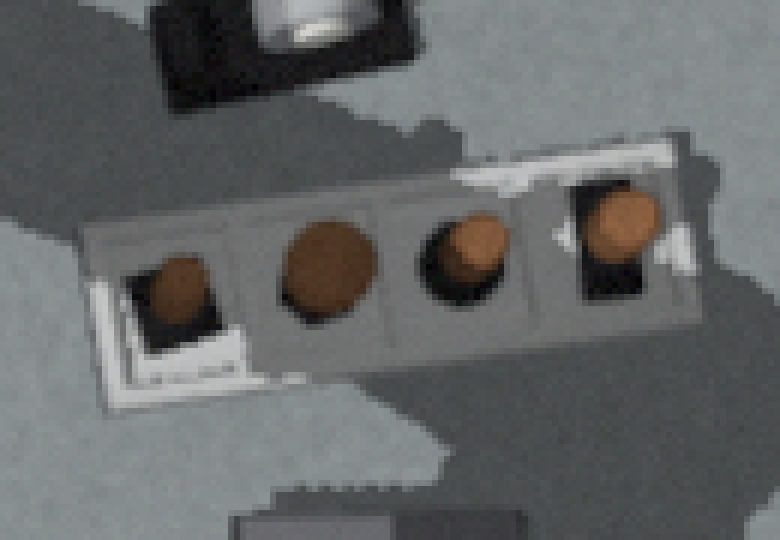

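```bash
python3 -c "
from bench import r
print(r.hand_in(), r.get_obs()['clock'])"
```

```text
the job is handed in; nothing more can be done
the job is handed in; nothing more can be done
```

All four stamps are in the aluminium rack in reverse order and the job is handed in at about 42 s. The old row ran, from the left, oblong, round, hex, square; the new row runs square, hex, round, oblong. The orange and purple look-alikes were not touched.

**Last checks:** The final top view shows all four standing upright and released, with the hand well clear. By that view they stand about 1 to 4 mm from their stall centres: square 3 mm, hex 3 mm, round 4 mm and oblong 1 mm. Outside forces read about 6 N at most.

**Checks that failed or disagreed:**
- The automatic check put the hex stamp about 18 mm off centre. I took this for a colour-mask error in the changed light; reading its knob by eye in the picture gives about 3 mm.
- The arm blocked the final side view. The first three stamps were seen upright from the side after release, but the square one is confirmed only from above.
- The two cameras disagreed by about 4 mm on the new rack's position, so I used their average.

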